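Check the bench's emergency stop and reset it

TASK

Do the start-of-day check of the emergency stop on the bench: press the red mushroom head on the yellow-topped switch box all the way down until it latches, then turn it clockwise (as its arrows show) to unlatch it, so that it springs fully up again, and let go. Do not press the green start button on the grey box.

Things in the scene. Friction and masses are not known exactly. Their poses are not given: they have to be found in the camera images.
- stop_head (a point): Top centre of the red round mushroom head (white arrows), 40 mm wide, 23 mm tall, upright ribbed side, on a stem in the middle of a fixed yellow-topped switch box 74 x 74 mm, 60 mm tall. Moves with the head; z up. Head up: top 101, underside 78 mm above the worktop; latched: about 95 and 72. A 35 mm black collar stands 5 mm above the box round the stem: grip only the head's side.
- stop_press (a joint): How far the red head is pushed down, m: 0 up, 0.008 hard against its stop. A spring pushes it up with about 2 N at the top; pressing it fully down needs about 8 N. Just before the stop an inner catch snaps in and, let go, the head stays down at about 0.0065.
- stop_turn (a joint): Turn of the red head, rad, clockwise from above: 0 at rest, 1.05 at its stop. A light spring (0.01 to 0.03 N m) turns it back to 0 once it is up and let go. Once latched, a turn of about 0.5 frees the catch and the head springs up (if gripped, once let go); unlatched, turning does nothing. Pressing does not turn it.
- start_press (a joint): How far the green mushroom head is pushed down, m: 0 up, 0.008 at its stop; springs back, no catch. This is the start button: same size and shape as the stop, but with a green head without arrows on an all-grey box. It stands 0.13 m or more away, left or right of the stop.

How it is judged:
By the outcome, as a careful person would: the job done as asked, in the order asked, and still so for the second after the job is handed in, with the robot touching nothing.
It also fails if it takes over 40 s, if anything falls off the work surface, if the arm or the gripper's body presses on something with over 40 N, if the wrist force passes 120 N, or if a joint passes its speed limit or range.

ROBOT

A 7-joint arm with a two-finger parallel gripper is mounted at the origin on a cart in front of the work surface, level with it; the furniture and walls round the work are solid. World frame = base frame: x ahead of the robot, y to its left, z up, the work surface at z = 0. Lengths are in mm, angles in rad, forces in N, time in s.
With the tool pointing down it reaches from about 425 to 1025 mm from the base axis. Payload 9.4 kg.
Tool frame: the origin (TCP) lies between the finger pads; the fingertips stand 25 mm ahead of it and the grasp point (between the pads) lies 6 mm ahead of it; x points along the fingers, z is the direction in which the jaws open and shut, and the axes are right-handed (so a half turn about x gives the same grasp; the last joint's range is limited). The gripper opens to 85 mm and grips with 20 to 120 N. Pads are 22 mm wide; open, the fingers measure 114 mm over their backs; the gripper's body (76 mm by 85 mm) begins 54 mm behind the grasp point. The pads swing forward as they close: fully open they stand 13 mm farther back than shut.
Start: joints at [1.073, 0.599, -0.003, 1.599, 0.002, 0.943, -0.08], TCP at [296.148, -661.756, 256.275] pointing down, gripper open.
Joint ranges: [-2.57, 2.57], [-0.35, 1.97], [-1.29, 1.29], [0.11, 2.56], [-1.05, 4.19], [0.11, 1.86], [-2.63, 2.63]. Speed limits (rad/s): [2.22, 2.22, 3.01, 3.01, 3.14, 3.14, 3.14].

INTERFACE

Orientations are given as a unit quaternion [x, y, z, w].
In Python, from cell import robot gives the robot as it stands.
- The arm moves only by the shell command python3 -m jog 'ROWS'. ROWS is JSON, a list of rows, each an object with "jaw": the closure, from 0 (fully open) to 1 (shut); "offset": the shift along the tool's x, y, z in m, a list of three; "twist": the turn about the tool's x in rad. A call has 1 to 12 rows; each row is the pose to reach, as a shift and turn from the pose measured when the call began, along the tool's axes at that moment; what a row does not reach only later rows make up. A row lasts 1/10 s, in which the tool goes at most 50 mm and 8.59 degrees, less where a joint would pass 70% of its speed; a pose out of reach is approached as far as the arm can. A call with a gripper value outside its range is refused whole. The fingers move at their own pace and stop on an object; the grip force is fixed at half the most. Time passes only in rows, so rows that repeat a pose let the fingers close. It gives the time, the measured TCP pose, the force and the opening at its end, in the units of the state.
- robot.read_state(): the state, without advancing time (a new reading comes with each control period).
- robot.read_camera(name): name is "side" or "top" or "wrist"; returns a dict with "img" (480x640x3 uint8, blue, green, red), "mtx" (3x3 intrinsics, pixels), "xyz" and "attitude" of the camera in the world. Camera axes: x right, y up, looking along -z (the intrinsics and any distortion apply to the point x, -y, -z); pixel columns grow to the right and rows downward; lengths in mm; the calibration is good to about 2 mm. A picture is of the moment at which its call begins. There is no depth.
- robot.sign_off(): hands the job in, once; it reports no verdict.
Trained networks look in a picture, given as the dict that the camera call returned (one of the last four; its "shot" number tells which), for a name from the list of things; names that differ only in an ending like _2 or _b are one class to them, and where a whole thing is asked for, a point or a joint stands for the part that bears it (a point fixed in the world has none). Each returns a list of dicts, best first, with "score" (0 to 1); they miss things now and then, are a little off and sometimes report something else, mostly with a low value. They report only what shows in the picture. A call takes as long as a camera call.
- robot.look_for(picture, name): "location" ([column, row] in pixels, amid what is visible of it).
The state is a dict: "time_s": time; "qpos": joint angles; "qd": joint speeds; "tau": joint torques, N m; "tool_pos": TCP position; "tcp_rot": TCP orientation; "ft_force": force on the tool from outside, world axes, zero at the start; "wrist_torque": the same for the moment, N m; "finger_gap": opening from 0.0 (shut) to 1.0 (fully open).
Only numpy, scipy, OpenCV 4.12 (cv2) and the standard library are available. Lean on these libraries where they do the work, as an engineer would, in place of code of your own. Each camera call takes 0.05 s, during which the arm holds its last target.

## Working session

There is one attempt and no reset: what is moved stays moved. The work goes in short steps, Python scripts to look and compute and a shell command to move; the robot and the scene stay as the last step left them, time stands still between calls to the robot, and variables do not carry over. Pictures are saved under pics/ and viewed, and the job is handed in when it is done.

```bash
mkdir -p pics; ls; cat > h.py <<'E'
import numpy as np, cv2
from scipy.spatial.transform import Rotation as R
from cell import robot
def ray(c,px):
    K=np.array(c["mtx"]);d=c.get("dist",None)
    p=np.linalg.inv(K)@[px[0],px[1],1]
    v=R.from_quat(c["attitude"]).apply([p[0],-p[1],-1.]) if len(np.shape(c["attitude"]))==1 else np.array(c["attitude"])@[p[0],-p[1],-1.]
    return np.array(c["xyz"],float),v/np.linalg.norm(v)
def atz(c,px,z):
    o,v=ray(c,px);return o+v*(z-o[2])/v[2]
E
python3 - <<'E'
from h import *
s=robot.read_state();print(s)
for n in ["top","side","wrist"]:
    c=robot.read_camera(n);cv2.imwrite(f"pics/{n}0.png",c["img"])
    print(n,{k:v for k,v in c.items() if k!="img"})
    for t in ["stop_head","start_press"]:
        for d in robot.look_for(c,t)[:3]: print(t,d,atz(c,d["location"],100 ).round(1))
E
```

```text
pics
{'time_s': 0.0, 'qpos': array([ 1.07328494,  0.60015949, -0.00252804,  1.60012274,  0.00182691,
        0.94292112, -0.07979089]), 'qd': array([ 0.00039498, -0.00018028,  0.00054579, -0.00119386, -0.00180553,
        0.00054547, -0.000503  ]), 'tau': array([ 5.50072764e-04, -7.76444507e+01,  1.56468876e+00, -2.58001024e+01,
        1.22885808e-02,  9.04778688e-03,  2.90887715e-05]), 'tool_pos': array([ 295.95868815, -661.36367854,  255.39488544]), 'tcp_rot': array([ 0.38477863,  0.5939235 , -0.38426866,  0.5929063 ]), 'ft_force': array([-0.48120866, -0.45567707,  0.25979367]), 'wrist_torque': array([ 0.03971396,  0.00554761, -0.01526148]), 'finger_gap': 1.0005839114655775}
top {'mtx': array([[483.31848456,   0.        , 319.27771933],
       [  0.        , 483.31848456, 238.21372063],
       [  0.        ,   0.        ,   1.        ]]), 'xyz': array([395.72364717, 100.11868381, 965.40209547]), 'attitude': array([-0.05147969,  0.04216632,  0.71465651, -0.69630303]), 'shot': 1}
stop_head {'location': [403.4, 220.8], 'score': 0.88} [538.9 -43.  100. ]
start_press {'location': [286.6, 240.7], 'score': 0.62} [508.3 169.2 100. ]
side {'mtx': array([[447.40937532,   0.        , 317.4830453 ],
       [  0.        , 447.40937532, 242.2428829 ],
       [  0.        ,   0.        ,   1.        ]]), 'xyz': array([451.50323161, 819.83129959, 577.74324787]), 'attitude': array([-0.01167208,  0.47503457,  0.87912452, -0.03668779]), 'shot': 2}
stop_head {'location': [305.2, 214.1], 'score': 0.74} [534.4 -14.6 100. ]
start_press {'location': [306.5, 275.7], 'score': 0.6} [510.8 201.1 100. ]
wrist {'mtx': array([[404.12245882,   0.        , 317.50711781],
       [  0.        , 404.12245882, 237.8611094 ],
       [  0.        ,   0.        ,   1.        ]]), 'xyz': array([ 370.79301026, -627.69846862,  373.23524814]), 'attitude': array([-0.13589145,  0.08772177, -0.53657017,  0.82820943]), 'shot': 3}
```

View pics/top0.png

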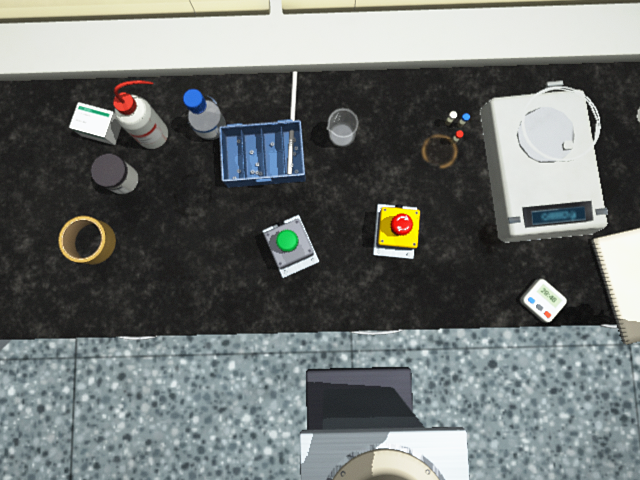

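View pics/side0.png

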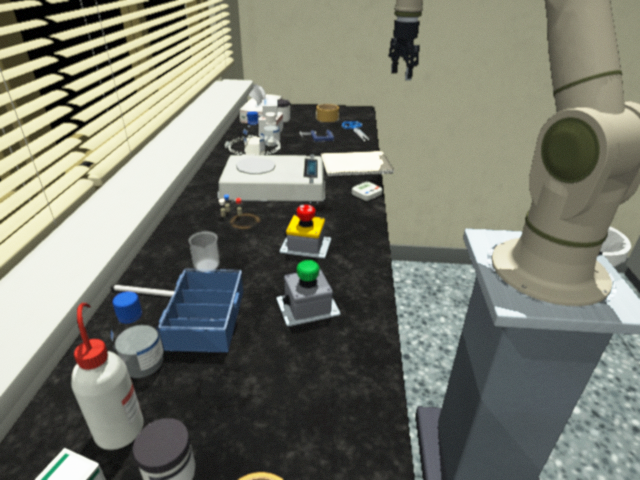

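The top view shows the red head on its yellow box at about (402,224) and the green one at (287,240). The side view shows red at (305,213) and green at (308,270). I'll refine the red head's position by segmenting it.

```bash
cat >> h.py <<'E'
def redmask(img,ctr,r=25):
    hsv=cv2.cvtColor(img,cv2.COLOR_BGR2HSV)
    m=(((hsv[...,0]<8)|(hsv[...,0]>172))&(hsv[...,1]>130)&(hsv[...,2]>60)).astype(np.uint8)
    k=np.zeros_like(m);cv2.circle(k,tuple(int(x) for x in ctr),r,1,-1);return m*k
def proj(c,P):
    M=R.from_quat(c["attitude"]).as_matrix();q=M.T@(np.asarray(P,float)-c["xyz"])
    K=c["mtx"];return np.array([K[0,0]*q[0]/-q[2]+K[0,2],K[1,1]*-q[1]/-q[2]+K[1,2]])
def hull(c,ctr,r=25):
    m=redmask(c["img"],ctr,r);p=cv2.findNonZero(m);h=cv2.convexHull(p)[:,0,:].astype(float);return h,cv2.minEnclosingCircle(h.astype(np.float32))
def cyl(P,r=20,top=0,bot=-23):
    a=np.linspace(0,2*np.pi,48,endpoint=False)
    return np.concatenate([np.c_[P[0]+r*np.cos(a),P[1]+r*np.sin(a),np.full(48,P[2]+z)] for z in(top,bot)])
E
python3 - <<'E'
from h import *
from scipy.optimize import least_squares
cs=[]
for n,ctr in [("top",(403,222)),("side",(305,213))]:
    c=robot.read_camera(n); h,e=hull(c,ctr); print(n,h.min(0),h.max(0),e); cs.append((c,h))
    x,y=map(int,ctr); cv2.imwrite(f"pics/{n}1.png",cv2.resize(c["img"][y-40:y+40,x-50:x+50],None,fx=6,fy=6,interpolation=2))
def bb(p): return np.r_[p.min(0),p.max(0)]
def f(P,which,z=None):
    o=[]
    for c,h in which:
        q=np.array([proj(c,p) for p in cyl([P[0],P[1],P[2] if z is None else z])])
        hh=bb(h)+np.array([-.0,-.0,1,1])-.5
        o.append(bb(q)-hh)
    return np.concatenate(o)
for nm,w in(("top",cs[:1]),("side",cs[1:])):
    r=least_squares(lambda p:f(p,w,101),[535,-40]);print(nm,r.x,r.fun)
r=least_squares(lambda p:f(p,cs),[535,-40,101]);print("both",r.x,r.fun)
E
```

```text
top [391. 214.] [411. 234.] ((401.0, 224.0), 10.816754341125488)
side [296. 204.] [315. 221.] ((305.5497131347656, 211.15745544433594), 9.963907241821289)
top [534.63314227 -39.70775633] [-1.41823331 -1.28927212  1.37949397  1.2972574 ]
side [536.27816826 -40.33848491] [ 0.90501709  0.04386759 -0.90809175  0.02002603]
both [535.29068271 -39.74880916 101.05382849] [-1.40799629 -1.65221049  1.38909962  0.94055205  1.3211843   0.16908511
 -0.48219166  0.15847712]
```

View pics/top1.png

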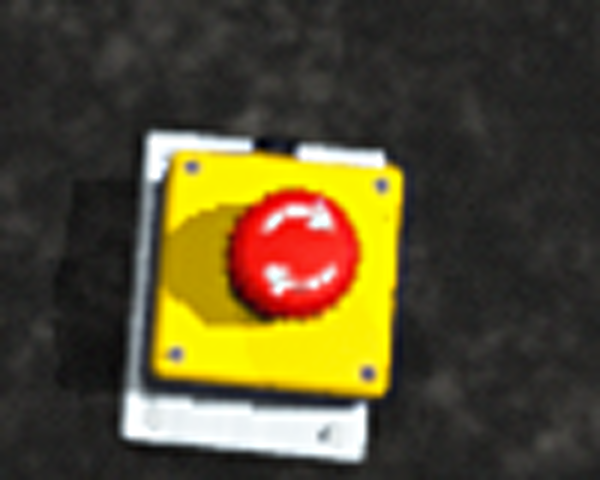

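View pics/side1.png

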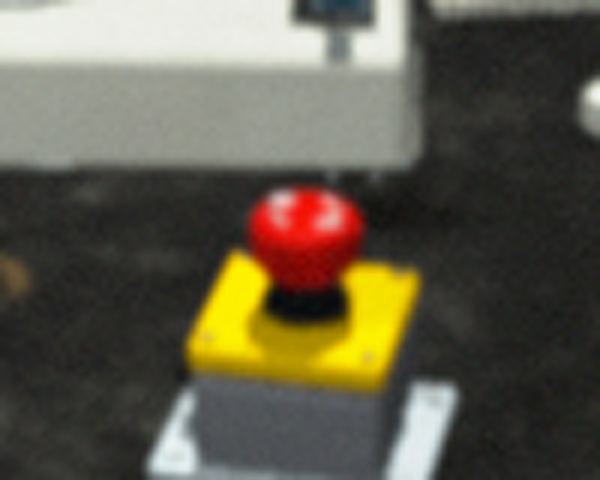

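The head's top comes out at (535, -40, 101) from both views, and z matches the 101 mm given. Next I work out the approach in tool axes.

```bash
cat > goto.py <<'E'
from h import *
import sys
T=np.array([float(a) for a in sys.argv[1:4]])
s=robot.read_state();M=R.from_quat(s["tcp_rot"]).as_matrix()
print("t",s["time_s"],"tcp",s["tool_pos"].round(1),"F",s["ft_force"].round(2),"gap",round(s["finger_gap"],3),"q",s["qpos"].round(2))
print("axes x,y,z",M.T.round(4).tolist()); print("offset m",(M.T@(T-s["tool_pos"])/1000).round(4))
E
python3 goto.py 535 -40 200; python3 goto.py 535 -40 255
```

```text
t 0.55 tcp [ 296.1 -661.8  256.3] F [-0.37  0.25  0.29] gap 0.997 q [ 1.07  0.6  -0.    1.6   0.    0.94 -0.08]
axes x,y,z [[-0.0, -0.0, -1.0], [0.9128, 0.4084, -0.0001], [0.4084, -0.9128, 0.0]]
offset m [ 0.0562  0.472  -0.47  ]
t 0.55 tcp [ 296.1 -661.8  256.3] F [-0.37  0.25  0.29] gap 0.997 q [ 1.07  0.6  -0.    1.6   0.    0.94 -0.08]
axes x,y,z [[-0.0, -0.0, -1.0], [0.9128, 0.4084, -0.0001], [0.4084, -0.9128, 0.0]]
offset m [ 0.0012  0.472  -0.47  ]
```

```bash
python3 -m jog '[{"jaw":0,"offset":[0,0.03,-0.03],"twist":0},{"jaw":0,"offset":[0,0.06,-0.06],"twist":0},{"jaw":0,"offset":[0,0.09,-0.09],"twist":0},{"jaw":0,"offset":[0,0.12,-0.12],"twist":0},{"jaw":0,"offset":[0,0.15,-0.15],"twist":0},{"jaw":0,"offset":[0,0.18,-0.18],"twist":0},{"jaw":0,"offset":[0,0.21,-0.21],"twist":0},{"jaw":0,"offset":[0,0.24,-0.24],"twist":0},{"jaw":0,"offset":[0,0.27,-0.27],"twist":0},{"jaw":0,"offset":[0,0.30,-0.30],"twist":0},{"jaw":0,"offset":[0,0.33,-0.33],"twist":0},{"jaw":0,"offset":[0,0.35,-0.35],"twist":0}]'; python3 goto.py 535 -40 190
```

```text
time_s: 1.75
tool_pos: [473.7, -196.3, 256.6]
tcp_rot: [0.384, 0.594, -0.383, 0.594]
ft_force: [1.0, 0.4, 0.7]
finger_gap: 0.996
t 1.75 tcp [ 473.7 -196.3  256.6] F [0.98 0.38 0.68] gap 0.996 q [ 0.33  0.35 -0.06  2.08  0.03  0.72 -0.9 ]
axes x,y,z [[0.0009, 0.0005, -1.0], [0.9117, 0.4109, 0.001], [0.4109, -0.9117, -0.0001]]
offset m [ 0.0667  0.1201 -0.1173]
```

```bash
python3 -m jog '[{"jaw":0,"offset":[0.01,0.03,-0.03],"twist":0},{"jaw":0,"offset":[0.02,0.06,-0.06],"twist":0},{"jaw":0,"offset":[0.03,0.09,-0.087],"twist":0},{"jaw":0,"offset":[0.05,0.11,-0.107],"twist":0},{"jaw":0,"offset":[0.067,0.12,-0.117],"twist":0},{"jaw":0,"offset":[0.067,0.12,-0.117],"twist":0}]'
python3 - <<'E'
from h import *
for n in ["top","side","wrist"]:
    c=robot.read_camera(n);cv2.imwrite(f"pics/{n}2.png",c["img"])
    print(n,proj(c,[535,-40,101]),robot.look_for(c,"stop_head")[:2])
E
python3 goto.py 535 -40 100
```

```text
time_s: 2.35
tool_pos: [534.9, -37.8, 188.1]
tcp_rot: [0.383, 0.595, -0.383, 0.594]
ft_force: [-0.9, 0.4, -0.3]
finger_gap: 1.001
top [401.94607316 222.89242434] [{'location': [403.3, 228.2], 'score': 0.62}]
side [306.07224208 207.97697551] [{'location': [304.2, 210.7], 'score': 0.64}]
wrist [314.93370644 258.27517244] [{'location': [317.2, 251.3], 'score': 0.57}]
t 2.65 tcp [535.1 -41.7 190.7] F [-0.18 -0.88 -0.77] gap 1.0 q [ 0.02  0.47 -0.07  2.09  0.05  0.58 -1.23]
axes x,y,z [[0.0022, 0.0001, -1.0], [0.9125, 0.409, 0.0021], [0.409, -0.9126, 0.0008]]
offset m [ 0.0907  0.0004 -0.0017]
```

View pics/wrist2.png

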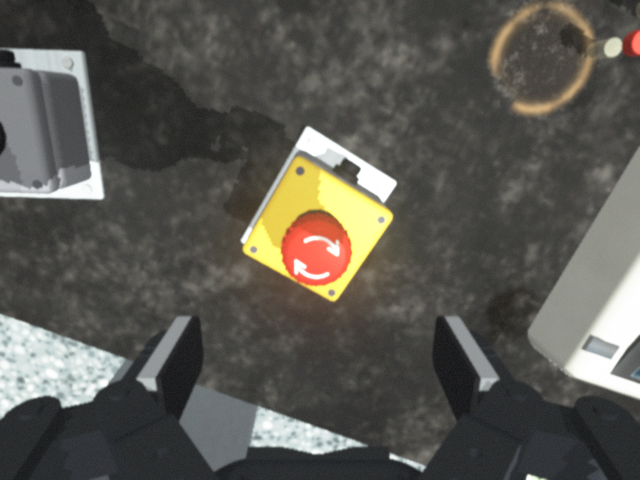

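View pics/side2.png

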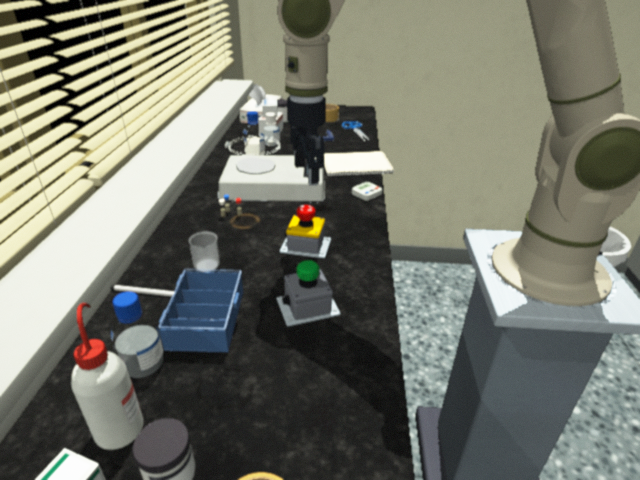

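The wrist view shows the red head's top centre at about (317,247), between the fingers, but the prediction was (315,258). I'll fit the head in the wrist view and compare.

```bash
python3 - <<'E'
from h import *
from scipy.optimize import least_squares
c=robot.read_camera("wrist");h,e=hull(c,(317,248),50);print(h.min(0),h.max(0),e,c["xyz"])
bb=lambda p:np.r_[p.min(0),p.max(0)]
f=lambda P:bb(np.array([proj(c,p) for p in cyl([P[0],P[1],101])]))-(bb(h)+[-.5,-.5,.5,.5])
r=least_squares(f,[535,-40]);print(r.x,r.fun)
s=robot.read_state();M=R.from_quat(s["tcp_rot"]);print(M.inv().apply(r.x.tolist()+[101]-s["tool_pos"]))
E
```

```text
[282. 215.] [350. 284.] ((315.1572570800781, 249.72598266601562), 35.671302795410156) [609.51627792  -7.68464038 308.11190942]
[536.54744019 -39.95964244] [-1.93588228 -4.38187386  1.9421309   4.62651521]
[89.58583473  1.7518801  -0.92159199]
```

Agrees to about 1.5 mm. Descend with the jaws open.

```bash
python3 -m jog '[{"jaw":0,"offset":[0.02,0.001,-0.001],"twist":0},{"jaw":0,"offset":[0.04,0.001,-0.001],"twist":0},{"jaw":0,"offset":[0.06,0.001,-0.001],"twist":0},{"jaw":0,"offset":[0.075,0.001,-0.001],"twist":0},{"jaw":0,"offset":[0.085,0.001,-0.001],"twist":0},{"jaw":0,"offset":[0.09,0.001,-0.001],"twist":0},{"jaw":0,"offset":[0.09,0.001,-0.001],"twist":0},{"jaw":0,"offset":[0.09,0.001,-0.001],"twist":0}]'
python3 - <<'E'
from h import *
c=robot.read_camera("wrist");cv2.imwrite(f"pics/wrist3.png",c["img"])
c=robot.read_camera("side");cv2.imwrite(f"pics/side3.png",cv2.resize(c["img"][150:260,230:380],None,fx=5,fy=5,interpolation=2))
E
python3 goto.py 536 -40 100
```

```text
time_s: 3.5
tool_pos: [536.1, -40.3, 101.1]
tcp_rot: [0.385, 0.593, -0.384, 0.594]
ft_force: [-0.1, 0.3, 0.4]
finger_gap: 1.001
t 3.6 tcp [536.2 -40.3 101.3] F [0.45 0.08 0.56] gap 0.998 q [ 0.    0.61 -0.05  2.15  0.07  0.38 -1.26]
axes x,y,z [[0.0033, 0.0002, -1.0], [0.9125, 0.409, 0.0031], [0.409, -0.9125, 0.0012]]
offset m [ 0.0013 -0.0001 -0.0003]
```

View pics/wrist3.png

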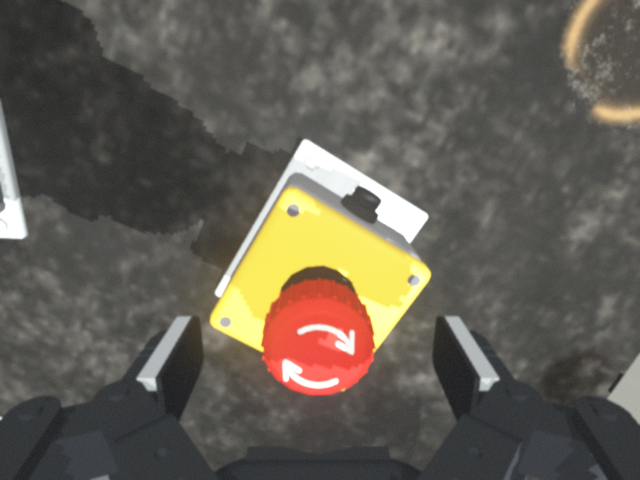

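View pics/side3.png

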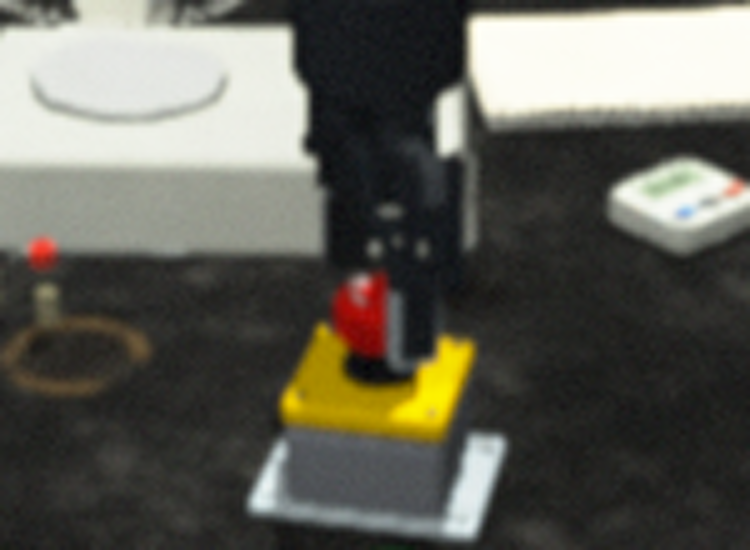

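```bash
python3 - <<'E'
from h import *
c=robot.read_camera("side")
for p in ((310,223),(316,223)):
    o,v=ray(c,p)
    for y in(-5,0,5): print(p,y,(o+v*(y-o[1])/v[1]).round(1))
E
```

```text
(310, 223) -5 [523.1  -5.   84.1]
(310, 223) 0 [522.7   0.   87.1]
(310, 223) 5 [522.2   5.   90. ]
(316, 223) -5 [510.2  -5.   84.8]
(316, 223) 0 [509.8   0.   87.8]
(316, 223) 5 [509.4   5.   90.8]
```

The fingertips stand at about 87 mm now, and will be near 80 when gripped, well clear of the box. Now close the jaws.

```bash
python3 -m jog '[{"jaw":1,"offset":[0.001,0,0],"twist":0},{"jaw":1,"offset":[0.001,0,0],"twist":0},{"jaw":1,"offset":[0.001,0,0],"twist":0},{"jaw":1,"offset":[0.001,0,0],"twist":0},{"jaw":1,"offset":[0.001,0,0],"twist":0},{"jaw":1,"offset":[0.001,0,0],"twist":0},{"jaw":1,"offset":[0.001,0,0],"twist":0},{"jaw":1,"offset":[0.001,0,0],"twist":0}]'; python3 goto.py 536 -40 92
python3 - <<'E'
from h import *
c=robot.read_camera("wrist");cv2.imwrite(f"pics/wrist4.png",c["img"])
c=robot.read_camera("side");cv2.imwrite(f"pics/side4.png",cv2.resize(c["img"][150:260,230:380],None,fx=5,fy=5,interpolation=2))
E
```

```text
time_s: 4.45
tool_pos: [536.2, -40.3, 100.3]
tcp_rot: [0.385, 0.592, -0.384, 0.595]
ft_force: [-0.0, -0.8, 2.1]
finger_gap: 0.443
t 4.45 tcp [536.2 -40.3 100.3] F [-0.04 -0.79  2.1 ] gap 0.443 q [ 0.    0.61 -0.05  2.15  0.07  0.38 -1.26]
axes x,y,z [[0.0035, 0.0001, -1.0], [0.9125, 0.409, 0.0032], [0.409, -0.9125, 0.0013]]
offset m [ 0.0083 -0.0001 -0.0004]
```

View pics/side4.png

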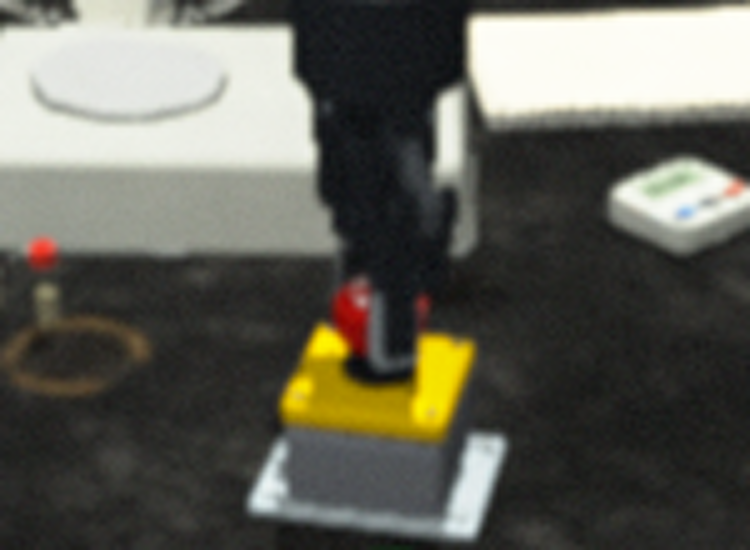

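View pics/wrist4.png

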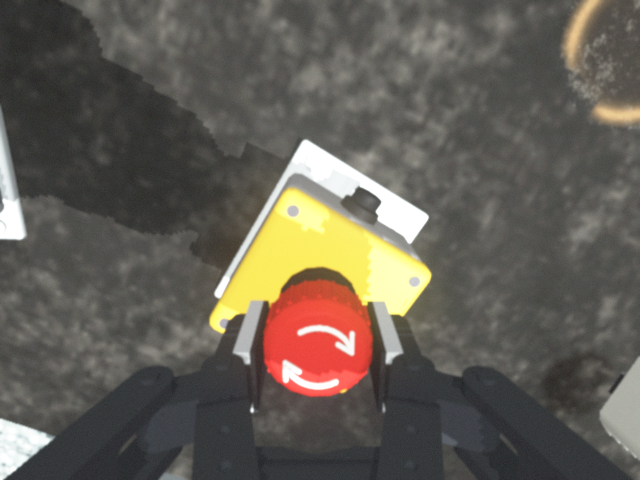

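The wrist view shows both pads on the head's side (opening about 38 mm) and centred at column 318. Now press down in small steps.

```bash
python3 -m jog '[{"jaw":1,"offset":[0.002,0,0],"twist":0},{"jaw":1,"offset":[0.004,0,0],"twist":0},{"jaw":1,"offset":[0.006,0,0],"twist":0},{"jaw":1,"offset":[0.007,0,0],"twist":0},{"jaw":1,"offset":[0.007,0,0],"twist":0},{"jaw":1,"offset":[0.007,0,0],"twist":0}]'
python3 -m jog '[{"jaw":1,"offset":[0.001,0,0],"twist":0},{"jaw":1,"offset":[0.001,0,0],"twist":0},{"jaw":1,"offset":[0.001,0,0],"twist":0}]'
python3 -m jog '[{"jaw":1,"offset":[0.001,0,0],"twist":0},{"jaw":1,"offset":[0.001,0,0],"twist":0},{"jaw":1,"offset":[0.001,0,0],"twist":0}]'
```

```text
time_s: 5.15
tool_pos: [536.3, -40.3, 93.3]
tcp_rot: [0.385, 0.592, -0.384, 0.595]
ft_force: [-0.3, -0.3, 5.7]
finger_gap: 0.443
time_s: 5.45
tool_pos: [536.3, -40.3, 92.6]
tcp_rot: [0.385, 0.592, -0.384, 0.595]
ft_force: [-1.2, 0.0, 8.1]
finger_gap: 0.446
time_s: 5.75
tool_pos: [536.5, -40.2, 92.5]
tcp_rot: [0.385, 0.592, -0.383, 0.595]
ft_force: [-3.4, 0.1, 15.6]
finger_gap: 0.44
```

TCP stalls at 92.5 while force climbs to 15.6 N, so it is on its stop. One small push more, then I open the jaws to see whether it stays latched.

```bash
python3 -m jog '[{"jaw":1,"offset":[0.001,0,0],"twist":0},{"jaw":1,"offset":[0.001,0,0],"twist":0},{"jaw":1,"offset":[0.001,0,0],"twist":0}]'
python3 -m jog '[{"jaw":1,"offset":[-0.001,0,0],"twist":0},{"jaw":1,"offset":[-0.0015,0,0],"twist":0},{"jaw":1,"offset":[-0.0015,0,0],"twist":0},{"jaw":1,"offset":[-0.0015,0,0],"twist":0}]'
python3 -m jog '[{"jaw":0,"offset":[0,0,0],"twist":0},{"jaw":0,"offset":[0,0,0],"twist":0},{"jaw":0,"offset":[0,0,0],"twist":0},{"jaw":0,"offset":[0,0,0],"twist":0},{"jaw":0,"offset":[0,0,0],"twist":0},{"jaw":0,"offset":[0,0,0],"twist":0}]'
cat > zfit.py <<'E'
from h import *
from scipy.optimize import least_squares
import sys
tag=sys.argv[1]
for n in("wrist","side"):
    c=robot.read_camera(n);cv2.imwrite(f"pics/{n}{tag}.png",c["img"] if n=="wrist" else cv2.resize(c["img"][150:260,230:380],None,fx=5,fy=5,interpolation=2))
E
python3 zfit.py 5; python3 goto.py 536 -40 93
```

```text
time_s: 6.05
tool_pos: [536.5, -40.2, 92.5]
tcp_rot: [0.385, 0.592, -0.383, 0.595]
ft_force: [-3.2, -0.4, 16.6]
finger_gap: 0.445
time_s: 6.45
tool_pos: [536.3, -40.2, 93.9]
tcp_rot: [0.385, 0.592, -0.383, 0.595]
ft_force: [-0.8, -1.1, 5.2]
finger_gap: 0.443
time_s: 7.05
tool_pos: [536.3, -40.2, 93.9]
tcp_rot: [0.385, 0.592, -0.383, 0.595]
ft_force: [-0.4, -0.5, 0.0]
finger_gap: 0.996
t 7.15 tcp [536.3 -40.2  93.9] F [-0.08 -0.32  0.44] gap 1.002 q [ 0.    0.62 -0.05  2.16  0.08  0.36 -1.26]
axes x,y,z [[0.0049, 0.0001, -1.0], [0.9125, 0.409, 0.0045], [0.4089, -0.9126, 0.002]]
offset m [ 0.0009 -0.0002 -0.0003]
```

View pics/side5.png

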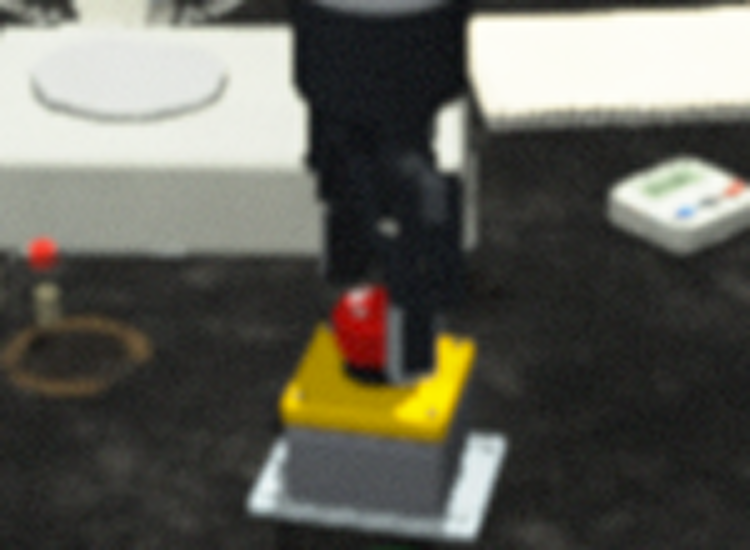

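View pics/wrist5.png

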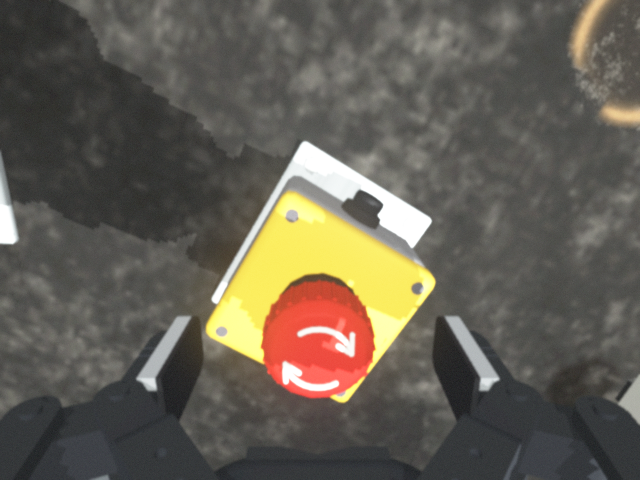

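The head now sits low and its collar is almost hidden in the side view. It moved down about 6 mm with the jaws off, so it is latched. Regrip at this height and turn clockwise (positive about the downward tool x).

```bash
python3 -m jog '[{"jaw":1,"offset":[0,0,0],"twist":0},{"jaw":1,"offset":[0,0,0],"twist":0},{"jaw":1,"offset":[0,0,0],"twist":0},{"jaw":1,"offset":[0,0,0],"twist":0},{"jaw":1,"offset":[0,0,0],"twist":0},{"jaw":1,"offset":[0,0,0],"twist":0},{"jaw":1,"offset":[0,0,0],"twist":0}]'
python3 -m jog '[{"jaw":1,"offset":[0,0,0],"twist":0.1},{"jaw":1,"offset":[0,0,0],"twist":0.2},{"jaw":1,"offset":[0,0,0],"twist":0.3},{"jaw":1,"offset":[0,0,0],"twist":0.4},{"jaw":1,"offset":[0,0,0],"twist":0.5},{"jaw":1,"offset":[0,0,0],"twist":0.6},{"jaw":1,"offset":[0,0,0],"twist":0.7},{"jaw":1,"offset":[0,0,0],"twist":0.75},{"jaw":1,"offset":[0,0,0],"twist":0.75},{"jaw":1,"offset":[0,0,0],"twist":0.75}]'
python3 zfit.py 6; python3 goto.py 536 -40 93
python3 -c "
from cell import robot;print(robot.read_state()['wrist_torque'])"
```

```text
time_s: 7.85
tool_pos: [536.4, -40.3, 94.1]
tcp_rot: [0.385, 0.592, -0.383, 0.595]
ft_force: [-0.7, -0.9, 5.5]
finger_gap: 0.446
time_s: 8.85
tool_pos: [536.3, -40.7, 94.1]
tcp_rot: [0.576, 0.411, -0.573, 0.413]
ft_force: [-1.3, -3.8, 4.9]
finger_gap: 0.442
t 8.95 tcp [536.3 -40.7  94.1] F [-0.3  -4.    4.22] gap 0.447 q [-0.12  0.63  0.13  2.16 -0.22  0.36 -1.71]
axes x,y,z [[0.0051, -0.0003, -1.0], [0.9468, -0.3219, 0.0049], [-0.3218, -0.9468, -0.0013]]
offset m [ 0.0011 -0.0005 -0.0006]
[-1.15722490e+00  3.78967211e-01 -6.83566475e-04]
```

View pics/wrist6.png

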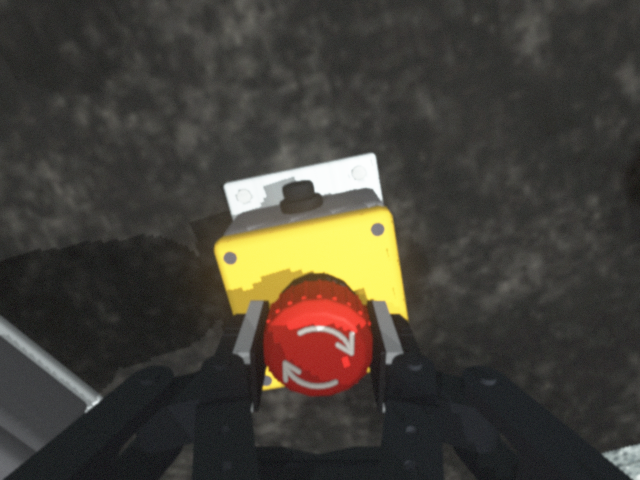

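The arrows stayed put relative to the fingers while the box turned 0.75 rad in view, so the head turned with the grip. Now I release it and rise a little.

```bash
python3 -m jog '[{"jaw":0,"offset":[0,0,0],"twist":0},{"jaw":0,"offset":[0,0,0],"twist":0},{"jaw":0,"offset":[0,0,0],"twist":0},{"jaw":0,"offset":[0,0,0],"twist":0},{"jaw":0,"offset":[0,0,0],"twist":0},{"jaw":0,"offset":[0,0,0],"twist":0}]'
python3 -m jog '[{"jaw":0,"offset":[-0.03,0,0],"twist":0},{"jaw":0,"offset":[-0.06,0,0],"twist":0},{"jaw":0,"offset":[-0.09,0,0],"twist":0},{"jaw":0,"offset":[-0.12,0,0],"twist":0},{"jaw":0,"offset":[-0.12,0,0],"twist":0},{"jaw":0,"offset":[-0.12,0,0],"twist":0}]'
python3 zfit.py 7; python3 - <<'E'
from h import *
c=robot.read_camera("side");h,e=hull(c,(305,213));print(h.min(0),h.max(0),e)
E
```

```text
time_s: 9.55
tool_pos: [536.3, -40.6, 94.0]
tcp_rot: [0.576, 0.411, -0.573, 0.413]
ft_force: [-0.2, 0.3, 0.2]
finger_gap: 1.001
time_s: 10.15
tool_pos: [535.9, -40.4, 214.5]
tcp_rot: [0.577, 0.411, -0.573, 0.413]
ft_force: [0.3, 0.3, -0.4]
finger_gap: 1.002
[296. 204.] [315. 221.] ((305.5416564941406, 211.13194274902344), 9.963499069213867)
```

View pics/side7.png

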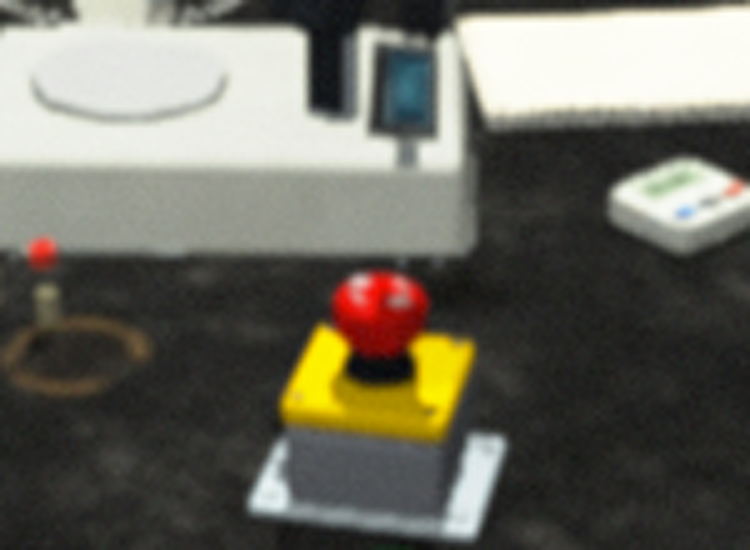

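View pics/wrist7.png

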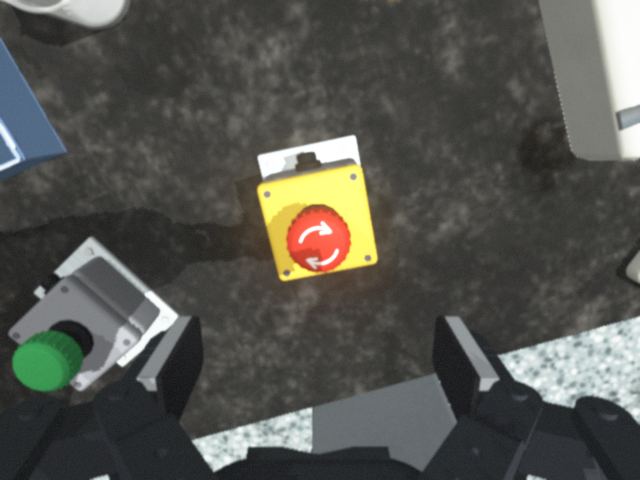

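The side-view outline of the head is the same as at the start (columns 296–315, rows 204–221). It is fully up, and the arrows have returned to their original place relative to the box. The hand is 110 mm above it.

```bash
python3 -c "
from cell import robot
print(robot.sign_off())"
```

```text
the job is handed in; nothing more can be done
None
```

The emergency stop check is done and handed in after about 10 s of robot time. I never went near the green start button.

- **Press:** I gripped the red head's side and pushed it down to its hard stop, where the force rose to 16.6 N with no more travel. With the jaws opened, the camera showed it about 6 mm lower, so it had latched.
- **Turn:** I regripped the head and turned it 0.75 rad clockwise. Its arrows stayed still relative to the fingers, so it did not slip in the grip. Then I let go.
- **Last checks:** The head's outline in the side view is the same, to the pixel, as before the test, so it is fully up. The arrows look back at their rest position, judged by eye. The open gripper hangs well clear and reads under 1 N.

No check failed. The only disagreement was about 1.5 mm between the camera views on where the head was, which did not affect the grip.

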